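Release the tab-lock dial and start the hotplate

TASK

Switch the hotplate on: pinch both orange tabs of its safety dial to release it, turn the dial clockwise until you feel its end stop without forcing the stop, and let go so that both tabs spring out and lock it there. Only then press the green start button fully down and let it come up. Leave the pot on its ring and everything else where it stands.

Things in the scene. Friction and masses are not known exactly. Their poses are not given: they have to be found in the camera images.
- hotplate: portable hotplate, white with a black top, 250 (x) by 200 (y) by 48 mm high, fixed to the worktop; origin at the centre of its underside, z up, x to its back, y to its left. In this frame the dial's vertical axis is at x -78, y +40 mm, the start button at x -78, y -62, the pot's ring at x +55, y 0
- dial_top (a point): centre of the dial's top face, on its vertical axis, 34 mm above the hotplate's top. The dial: a grey skirt (62 mm across, 8 mm high) under a black round hub (34 mm across, its top at 34 mm); a white line on the hub and a white dot on the skirt point to the hotplate's left (+y) at off
- dial (a joint): dial angle, rad: 0 at off (locked, as at the start), growing clockwise seen from above. With both tabs in it turns easily (0.06 N m). The end stop lies somewhere from 0.7 to 1.25 rad; nothing shows where, it must be felt. Past first contact it is springy, 8 N m per rad; above 0.3 N m (0.04 rad) the stop slips and is spoilt. The tabs can lock from 0.03 rad before to 0.1 rad past first contact
- tab_left (a joint): inward travel in m of the tab on the hotplate's left (+y) side when at off: 0 sprung out, 0.005 fully in, unlocked above 0.003; 4 N to start, 7 N at the end. Let go between off and the stop, it stays held in at about 0.003, and the dial stays where it is; it springs out to under 0.001 only in a locking notch (at off, at the end stop)
- tab_right (a joint): the same for the opposite tab
- stop_slip (a joint): how far the end stop has been forced out of its place by too much turning moment, rad; 0 is intact. It stays 0 until the stop slips
- start_top (a point): centre of the top of the green start button (24 mm across), 18 mm above the hotplate's top when it is up; it moves down with the button
- start (a joint): travel of the start button in m: 0 up, 0.006 fully down; a spring pushes it up, 5 N when fully down
- pot: small open steel pot, 100 mm across its rim, 62 mm high, with two black side handles, standing loose on the hotplate's ring; origin at the centre of its underside. A bystander
- mug: white mug with blue dots, 92 by 127 by 93 mm, loose; origin at the centre of its underside. A bystander
- spice_jar: small spice jar with a red cap, 45 mm across, 106 mm high, loose; origin at the centre of its underside. A bystander
- tin: tall food tin, 75 mm across, 110 mm high, loose; origin at the centre of its underside. A bystander
- dial_axis (a point): point on the dial's axis at the hotplate's top (bottom of the skirt). Two orange tabs stand on opposite sides of the hub, 18 mm wide, 9 to 38 mm above this point. Their flat outer faces are 54 mm apart, 44 mm when pinched fully in; at off they lie on a line along the hotplate's y axis, and they turn with the dial

How it is judged:
On the way, in this order (a step that is already met when the one before it is completed fails the run):
1. the dial is turned out of its off notch with both tabs pinched in (value of joint dial above 0.2 rad and value of joint each of tab_left, tab_right above 0.002 m), for 0.1 s.
2. the dial is at its end stop, both tabs sprung out and locked, and the fingers are off it (value of joint dial above 0.6 rad and value of joint each of tab_left, tab_right below 0.0015 m and contact force between the fingers and hotplate below 0.5 N), for 0.2 s.
3. the start button is pressed fully down (value of joint start above 0.0048 m), for 0.05 s.
At the end, for the whole second after the job is handed in: the dial stands locked in the notch at its end stop (past 0.6 rad) with both tabs sprung out (travel under 1.5 mm), the stop not forced (slip under 0.02 rad), the start button has been pressed and is up again (under 1.5 mm), and the pot stands upright on the hotplate (value of joint dial above 0.6 rad and value of joint each of tab_left, tab_right, start below 0.0015 m and value of joint stop_slip below 0.02 rad and z of pot in the frame of hotplate above 0.045 m and angle between pot's own z axis and vertical below 0.1 rad); the robot touches nothing.
It fails at once if the end stop is forced: it slips by more than 0.02 rad (value of joint stop_slip above 0.02 rad).
It fails at once if the start button is pressed (over 4 mm) before the dial is locked at its end stop (value of joint start above 0.004 m and (value of joint dial below 0.6 rad or value of joint any of tab_left, tab_right above 0.002 m)).
It fails at once if the pot is shifted by more than 25 mm (distance of pot from where it was at the start of the episode above 0.025 m).
It fails at once if the mug, the spice jar or the tin is shifted by more than 25 mm (distance of any of mug, spice_jar, tin from where it was at the start of the episode above 0.025 m).
It also fails if it takes over 64 s, if anything falls off the work surface, if the arm or the gripper's body presses on something with over 40 N, if the wrist force passes 120 N, or if a joint passes its speed limit or range.

ROBOT

A 7-joint arm with a two-finger parallel gripper is mounted at the origin on a cart in front of the work surface, level with it; the furniture and walls round the work are solid. World frame = base frame: x ahead of the robot, y to its left, z up, the work surface at z = 0. Lengths are in m, angles in rad, forces in N, time in s.
With the tool pointing down it reaches from about 0.4 to 0.875 m from the base axis. Payload 19.3 kg.
Tool frame: the origin (TCP) lies midway between the tips of the shut fingers; the grasp point (between the pads) lies 19 mm behind it; z points along the fingers, y is the line along which they close (so a half turn about z gives the same grasp; the last joint's range is limited). The gripper opens to 85 mm and grips with 20 to 120 N. Pads are 22 mm wide; open, the fingers measure 114 mm over their backs; the gripper's body (76 mm by 85 mm) begins 54 mm behind the grasp point. The pads swing forward as they close: fully open they stand 13 mm farther back than shut.
Start: joints at [-1.405, 0.521, -0.036, 1.599, 0.021, 1.021, -0.113], TCP at [0.146, 0.608, 0.231] pointing down, gripper open.
Joint ranges: [-2.91, 2.91], [-0.3, 2.13], [-1.5, 1.42], [0.17, 2.43], [-1.26, 4.41], [0.16, 1.93], [-2.52, 2.52]. Speed limits (rad/s): [1.89, 1.89, 2.39, 2.39, 3.01, 3.01, 3.01].

INTERFACE

Orientations are given as [roll, pitch, yaw] about the fixed x, y, z axes, in that order (R = Rz(yaw) Ry(pitch) Rx(roll)).
In Python, from workcell import telemetry, grab_frame, calibration, bot, outline_of, landmark_of gives the robot as it stands. The module is installed in compiled form; this text tells all that it offers.
- The arm moves only by the shell command python3 -m inch 'ROWS' [FORCE]. ROWS is JSON, a list of rows, each a list of 7 numbers: the shift along the tool's x, y, z in m, then the turn, a rotation vector about the tool's x, y, z in rad, then the closure, from 0 (fully open) to 1 (shut). A call has 1 to 5 rows; each row shifts and turns the commanded pose from where the row before left it, along the tool's axes as they then stand; what a row does not reach is not made up. A row lasts 1/10 s, in which the tool goes at most 50 mm and 8.59 degrees, less where a joint would pass 70% of its speed; a pose out of reach is approached as far as the arm can. A call is refused whole if a number of a shift passes 0.05 or a number of a turn 0.15, either way. A call with a gripper value outside its range is refused whole. The fingers move at their own pace and stop on an object; FORCE is the grip in N (left out, the last holds). Time passes only in rows, so rows that do not move let the fingers close. It gives the time, the measured TCP pose, the force, the opening and the grip force at its end, in the units of the state.
- telemetry.observe(): the state, without advancing time (a new reading comes with each control period).
- grab_frame(name): name is "scene" or "top" or "wrist"; returns the picture (420x560x3 uint8, red, green, blue); there is no depth.
- calibration(name): a dict with "fovy" (degrees; the focal length in pixels is half the picture's height over the tangent of half this angle, whatever the lens; pixels are square), "cx", "cy" (the principal point, pixels), "pose" (4x4, takes a point from camera to world coordinates). Camera axes: x right, y down, z forward; pixel columns grow to the right and rows downward; lengths in m; the calibration is good to about 2 mm. A picture is of the moment at which its call begins: read the wrist's pose just before it. calibration takes no time and is no camera call; for the wrist camera it gives the pose at the moment of the call.
- bot.job_done(): hands the job in; it is judged then, once.
Trained networks look in the newest picture that a camera, given by its name, has taken for a name from the list of things; names that differ only in an ending like _2 or _b are one class to them, and where a whole thing is asked for, a point or a joint stands for the part that bears it (a point fixed in the world has none). Each returns a list of dicts, best first, with "score" (0 to 1); they miss things now and then, are a little off and sometimes report something else, mostly with a low value. They report only what shows in the picture. A call takes as long as a camera call.
- outline_of(label, camera): "region" (420x560 bool, what is visible of it) and "rect" ([left, top, right, bottom] in pixels, round what is visible of it).
- landmark_of(label, camera): "xy" ([column, row] in pixels: a listed point, or the origin of a listed thing).
The state is a dict: "clock": time; "qpos": joint angles; "qd": joint speeds; "joint_efforts": joint torques, N m; "position": TCP position; "tool_rot": TCP orientation; "force": force on the tool from outside, world axes, zero at the start; "moment": the same for the moment, N m; "grip_width": finger opening in m; "finger_force": force on a finger pad.
Only numpy, scipy, OpenCV 4.12 (cv2) and the standard library are available. Lean on these libraries where they do the work, as an engineer would, in place of code of your own. Each camera call takes 0.05 s, during which the arm holds its last target. There are 200 camera calls.

## Working session

There is one attempt and no reset: what is moved stays moved. The work goes in short steps, Python scripts to look and compute and a shell command to move; the robot and the scene stay as the last step left them, time stands still between calls to the robot, and variables do not carry over. Pictures are saved under pics/ and viewed, at most 10 in all, crops included, and the job is handed in when it is done.

```bash
mkdir -p pics
cat > h.py <<'E'
import numpy as np, cv2
from workcell import telemetry, grab_frame, calibration, bot, outline_of, landmark_of
def save(cam,fn):
    im=grab_frame(cam); cv2.imwrite('pics/'+fn,im[:,:,::-1].copy()); return im
def ray(cam,xy,cal=None):
    c=cal or calibration(cam); f=210/np.tan(np.radians(c['fovy'])/2); P=np.array(c['pose'])
    d=P[:3,:3]@np.array([(xy[0]-c['cx'])/f,(xy[1]-c['cy'])/f,1]); return P[:3,3],d/np.linalg.norm(d)
def atz(cam,xy,z,cal=None):
    o,d=ray(cam,xy,cal); return o+d*(z-o[2])/d[2]
def tri(rays):
    A=sum(np.eye(3)-np.outer(d,d) for o,d in rays); b=sum((np.eye(3)-np.outer(d,d))@o for o,d in rays)
    return np.linalg.solve(A,b)
E
python3 - <<'E'
from h import *
s=telemetry.observe(); print({k:np.round(v,3) for k,v in s.items()})
ims=[]
zz=dict(dial_top=.082,start_top=.066,dial_axis=.048,pot=.048,hotplate=0,mug=0,spice_jar=0,tin=0)
for c in ['scene','top','wrist']:
    ims.append(save(c,c+'0.png'))
    print(c, np.round(calibration(c)['pose'],3).tolist(), calibration(c)['fovy'])
    for n,z in zz.items():
        r=landmark_of(n,c)
        for q in r[:2]: print(c,n,round(q['score'],2),np.round(q['xy'],1),np.round(atz(c,q['xy'],z),3))
cv2.imwrite('pics/both.png',cv2.resize(np.hstack(ims[:2]),(800,300))[:,:,::-1])
E
```

```text
{'clock': np.float64(0.0), 'qpos': array([-1.405,  0.522, -0.036,  1.6  ,  0.021,  1.021, -0.113]), 'qd': array([-0.   , -0.   ,  0.   ,  0.   ,  0.001, -0.001, -0.   ]), 'joint_efforts': array([-1.0000e-03, -9.2711e+01,  1.9790e+00, -3.6993e+01,  1.8000e-02,
        8.0000e-03,  0.0000e+00]), 'position': array([0.146, 0.607, 0.231]), 'tool_rot': array([-3.14 ,  0.   ,  2.906]), 'force': array([-0.129,  0.072,  0.456]), 'moment': array([-0.008,  0.01 ,  0.013]), 'finger_force': np.float64(0.0), 'grip_width': np.float64(0.085)}
scene [[0.881, -0.206, 0.427, 0.036], [-0.473, -0.335, 0.815, -0.866], [-0.024, -0.919, -0.392, 0.51], [0.0, 0.0, 0.0, 1.0]] 48.628751112080245
scene dial_top 0.91 [242.8 189.5] [0.456 0.192 0.082]
scene start_top 0.38 [267.2 199. ] [0.498 0.135 0.066]
scene pot 0.77 [292.8 187.8] [0.615 0.214 0.048]
scene hotplate 0.65 [278.4 209.3] [0.56  0.199 0.   ]
scene mug 0.82 [292.9 263.2] [ 0.452 -0.083  0.   ]
scene tin 0.65 [325.5 308.7] [ 0.423 -0.261  0.   ]
top [[0.027, -0.994, 0.106, 0.406], [-1.0, -0.026, 0.015, 0.008], [-0.012, -0.106, -0.994, 1.093], [0.0, 0.0, 0.0, 1.0]] 57.30982860195475
top dial_top 0.88 [209.9 214. ] [0.471 0.223 0.082]
top start_top 0.58 [208.8 214.4] [0.471 0.23  0.066]
top start_top 0.47 [248.4 208.2] [0.49  0.124 0.066]
top dial_axis 0.86 [209.5 217.1] [0.464 0.231 0.048]
top pot 0.63 [216.9 164.1] [0.612 0.218 0.048]
top hotplate 0.87 [225.9 187.8] [0.553 0.198 0.   ]
top mug 0.97 [327.8 226.8] [ 0.448 -0.096  0.   ]
top spice_jar 0.59 [365.7 189.1] [ 0.559 -0.202  0.   ]
wrist [[0.234, 0.928, 0.29, 0.073], [0.972, -0.224, -0.068, 0.626], [0.002, 0.298, -0.955, 0.374], [0.0, 0.0, 0.0, 1.0]] 64.23545366696652
```

View pics/both.png

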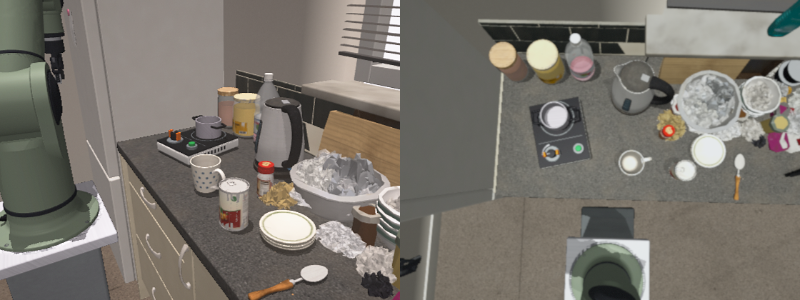

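View pics/top0.png

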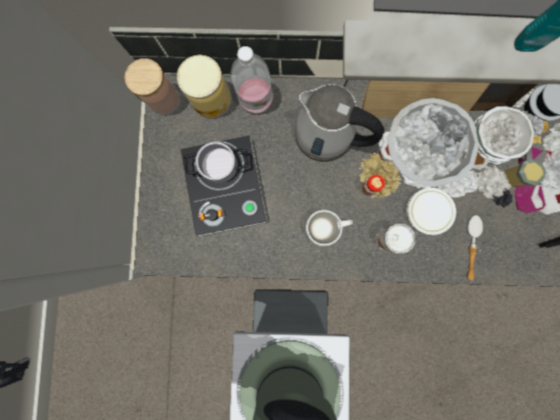

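The top picture shows the hotplate at around (225,187), the dial at (211,214), the button at (249,208) and the pot at (217,163). A tall grey panel stands left of column 135. I'll refine the pose and look at the panel.

Run:
```python
from h import *
im=cv2.imread('pics/scene0.png'); cv2.imwrite('pics/scrop.png',cv2.resize(im[0:300,0:400],(800,600),interpolation=cv2.INTER_CUBIC))
for c in ['top','scene']:
    grab_frame(c)
    r=outline_of('hotplate',c)[0]; print(c,r['score'],r['rect'])
    m=r['region'].astype(np.uint8)
    if c=='top':
        p=outline_of('pot',c)
        if p: m|=p[0]['region'].astype(np.uint8)
    cs,_=cv2.findContours(m,0,2); k=cv2.convexHull(max(cs,key=cv2.contourArea))
    q=np.array([atz(c,x,0.048)[:2] for x in k[:,0]])
    b=cv2.minAreaRect((q*1000).astype(np.float32)); print(b, np.round(cv2.boxPoints(b)))
for n in ['dial_top','start_top','dial_axis']:
    L=[]
    for c in ['top','scene']:
        r=landmark_of(n,c)
        if r: L.append(ray(c,(r[0] if n!='start_top' else max(r,key=lambda a:a['xy'][0]))['xy']))
    if len(L)==2: print(n,np.round(tri(L),3))
for px in [(145,135),(135,282),(128,270)]: print(px,np.round(atz('top',px,0),3))
```

```text
top 0.67 [199.6, 202.4, 223.2, 225.8]
((620.5818481445312, 230.9448699951172), (152.1944580078125, 108.24246978759766), 74.18872833251953) [[548. 172.]
 [652. 143.]
 [693. 289.]
 [589. 319.]]
scene 0.75 [221.9, 176.7, 335.7, 229.8]
((536.5576782226562, 193.4185791015625), (292.54931640625, 322.08599853515625), 11.940961837768555) [[360. 321.]
 [427.   6.]
 [713.  66.]
 [646. 381.]]
dial_top [0.47  0.226 0.077]
start_top [0.493 0.123 0.079]
dial_axis [0.469 0.228 0.056]
(145, 135) [0.702 0.442 0.   ]
(135, 282) [0.279 0.442 0.   ]
(128, 270) [0.312 0.465 0.   ]
```

View pics/scrop.png

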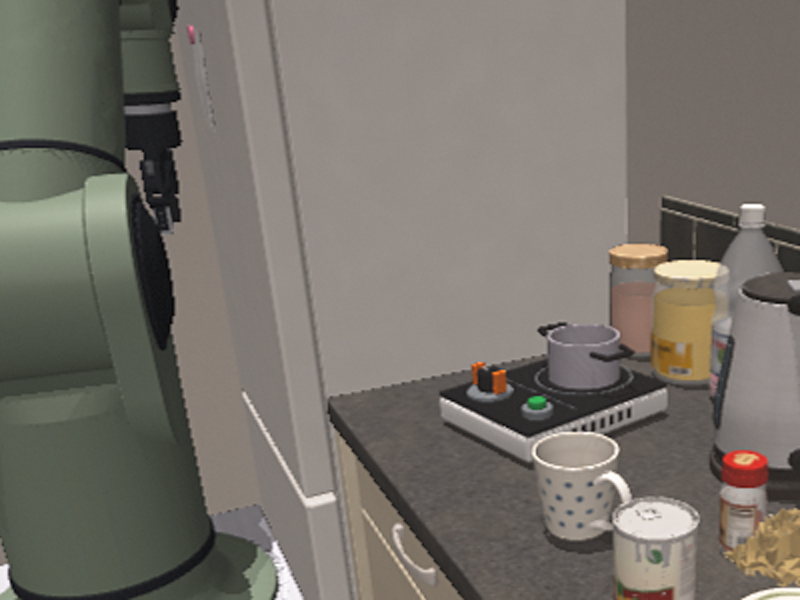

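Fridge side is at y≈0.44, hotplate yaw roughly 0.2. I'll retract in −y first, then swing in ahead of the fridge.

```bash
python3 -m inch '[[-0.012,-0.040,0,0,0,0,0],[-0.012,-0.040,0,0,0,0,0],[-0.012,-0.040,0,0,0,0,0],[-0.012,-0.040,0,0,0,0,0],[-0.012,-0.040,0,0,0,0,0]]' 20
python3 -m inch '[[-0.031,-0.009,0,0,0,0,0],[-0.031,-0.009,0,0,0,0,0],[-0.031,-0.009,0,0,0,0,0],[-0.031,-0.009,0,0,0,0,0],[-0.031,-0.009,0,0,0,0,0]]'
```

```text
clock: 2.4
position: [0.1576, 0.3975, 0.2313]
tool_rot: [3.141, 0.0, 2.906]
force: [1.1, 0.3, 0.9]
grip_width: 0.0856
finger_force: 0.0
clock: 2.9
position: [0.2989, 0.3185, 0.2316]
tool_rot: [3.141, 0.0, 2.906]
force: [0.5, 0.5, -0.0]
grip_width: 0.0851
finger_force: 0.0
```

```bash
python3 -m inch '[[-0.032,-0.015,0,0,0,0,0],[-0.032,-0.015,0,0,0,0,0],[-0.032,-0.015,0,0,0,0,0],[-0.032,-0.015,0,0,0,0,0],[-0.032,-0.015,0,0,0,0,0]]'
python3 -m inch '[[0,0,0,0,0,-0.1,0],[0,0,0,0,0,-0.1,0],[0,0,0,0,0,-0.1,0],[0,0,0,0,0,-0.12,0],[0,0,0,0,0,0,0]]'
cat > look.py <<'E'
import sys
from h import *
im=save('wrist',sys.argv[1]); cal=calibration('wrist')
s=telemetry.observe(); print(np.round(s['position'],4),np.round(s['tool_rot'],3),np.round(s['qpos'],2),s['clock'])
for n,z in dict(dial_top=.082,start_top=.066,dial_axis=.048,pot=.048,hotplate=0,tab_left=.086,tab_right=.086).items():
    for q in landmark_of(n,'wrist')[:2]: print(n,round(q['score'],2),np.round(q['xy'],1),np.round(atz('wrist',q['xy'],z,cal),4))
E
python3 look.py w1.png
```

```text
clock: 3.4
position: [0.437, 0.2079, 0.2315]
tool_rot: [3.141, 0.0, 2.906]
force: [1.2, 1.0, 0.2]
grip_width: 0.0854
finger_force: 0.0
clock: 3.9
position: [0.436, 0.2089, 0.2314]
tool_rot: [3.141, 0.0, -2.955]
force: [0.2, 0.3, 0.3]
grip_width: 0.0852
finger_force: 0.0
[0.436  0.2088 0.2314] [ 3.141  0.    -2.96 ] [-0.64  0.3   0.09  1.97 -0.03  0.88  1.22] 3.95
dial_top 0.77 [280.8 233.7] [0.4725 0.2206 0.082 ]
start_top 0.55 [176.4 232.3] [0.4956 0.1206 0.066 ]
dial_axis 0.77 [277.1 222.6] [0.474  0.2175 0.048 ]
pot 0.94 [250.  333.9] [0.6135 0.2113 0.048 ]
hotplate 0.96 [248.5 273.6] [0.5631 0.1978 0.    ]Traceback (most recent call last):
  File "look.py", line 6, in <module>
    for q in landmark_of(n,'wrist')[:2]: print(n,round(q['score'],2),np.round(q['xy'],1),np.round(atz('wrist',q['xy'],z,cal),4))
             ~~~~~~~~~~~^^^^^^^^^^^
ValueError: it knows: dial_axis, dial_top, hotplate, mug, pot, spice_jar, start_top, tin
```

View pics/w1.png

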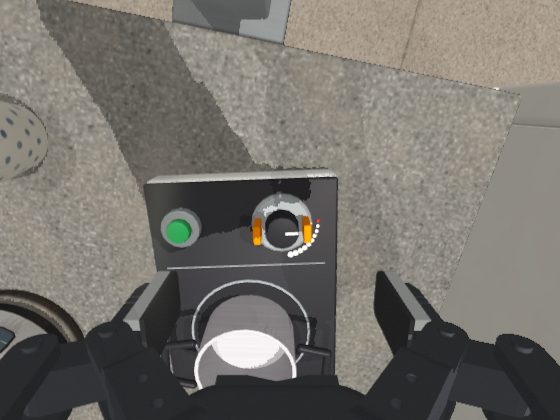

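Wrist view: dial hub near (282,230), orange tabs at (257,232) and (307,229), green button at (177,231). Now measure these by colour.

```bash
cat > tabs.py <<'E'
import sys
from h import *
def tabs(cam,im,cal,z=.086):
    h=cv2.cvtColor(im,cv2.COLOR_RGB2HSV); 
    out={}
    for nm,lo,hi,zz in (('orange',(8,170,140),(22,255,255),z),('green',(50,120,80),(80,255,255),.066)):
        m=cv2.inRange(h,lo,hi); n,l,st,c=cv2.connectedComponentsWithStats(m)
        out[nm]=[(st[i].tolist(),np.round(c[i],1).tolist(),np.round(atz(cam,c[i],zz,cal),4).tolist()) for i in range(1,n) if st[i][4]>40]
    return out
if __name__=='__main__':
    im=cv2.imread('pics/'+sys.argv[1])[:,:,::-1].copy(); cal=calibration('wrist')
    for k,v in tabs('wrist',im,cal).items(): print(k,*v,sep='\n ')
    for p in [(148,184),(336,178)]: print(np.round(atz('wrist',p,.048,cal),4))
E
python3 tabs.py w1.png
python3 - <<'E'
import cv2
im=cv2.imread('pics/w1.png')[160:280,140:350]; cv2.imwrite('pics/w1c.png',cv2.resize(im,(800,457),interpolation=cv2.INTER_CUBIC))
E
```

```text
orange
 ([302, 217, 10, 26, 189], [306.7, 229.4], [0.4624, 0.2431, 0.086])
 ([252, 218, 10, 27, 212], [256.8, 231.4], [0.4726, 0.1983, 0.086])
green
 ([166, 219, 25, 24, 465], [178.2, 230.6], [0.4935, 0.1223, 0.066])
[0.4571 0.0837 0.048 ]
[0.4172 0.2666 0.048 ]
```

View pics/w1c.png

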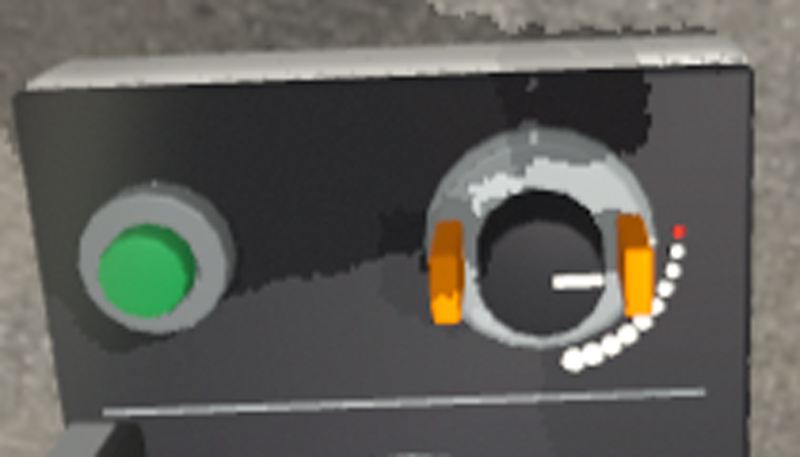

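Hub centre, white line and landmark agree: dial ≈ (0.472, 0.221), yaw ≈ 0.217 (edge 0.215, tabs 0.224, button spacing consistent). Move above it and look again.

```bash
python3 -m inch '[[-0.010,0.0012,0.02,0,0,-0.012,0],[-0.010,0.0012,0.02,0,0,-0.012,0],[-0.010,0.0012,0.02,0,0,-0.011,0],[-0.008,0.0013,0.01,0,0,0,0],[0,0,0,0,0,0,0]]'
sed -i 's/,tab_left=.086,tab_right=.086//' look.py
python3 look.py w2.png; python3 tabs.py w2.png|head -6
```

```text
clock: 4.7
position: [0.4723, 0.2214, 0.1603]
tool_rot: [-3.141, -0.002, -2.923]
force: [-0.8, 0.5, 0.6]
grip_width: 0.0852
finger_force: 0.0
[0.4721 0.2213 0.1612] [-3.141e+00 -1.000e-03 -2.923e+00] [-0.61  0.45  0.07  1.94 -0.05  0.75  1.28] 4.75
dial_top 0.63 [275.4 219.1] [0.4719 0.2213 0.082 ]
dial_top 0.52 [236.4 270.8] [0.5173 0.2019 0.082 ]
start_top 0.59 [140.1 212.1] [0.4936 0.1226 0.066 ]
dial_axis 0.98 [274.2 204.6] [0.4714 0.2201 0.048 ]
pot 0.69 [230.5 345.3] [0.6112 0.2098 0.048 ]
hotplate 0.81 [235.3 270.8] [0.5614 0.1994 0.    ]
hotplate 0.47 [139.3 213.7] [0.5217 0.099  0.    ]
orange
 ([236, 199, 14, 35, 399], [242.9, 216.3], [0.474, 0.1989, 0.086])
 ([303, 199, 13, 34, 362], [308.5, 215.5], [0.4636, 0.243, 0.086])
green
 ([122, 197, 35, 32, 842], [139.2, 212.6], [0.4949, 0.1219, 0.066])
[0.477  0.1201 0.048 ]
```

View pics/w2.png

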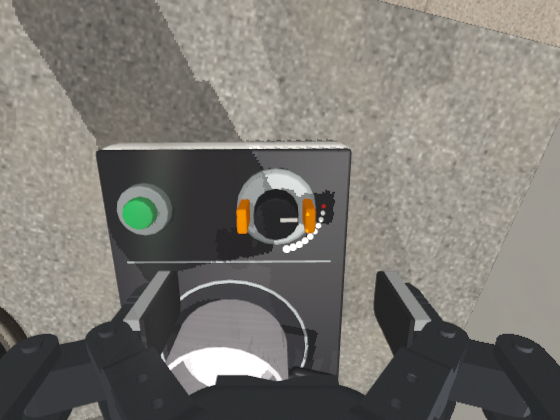

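Second look agrees (dial_top 0.4719, 0.2213; TCP centred). Descend and pinch.

```bash
python3 -m inch '[[0,0,0.025,0,0,0,0],[0,0,0.025,0,0,0,0],[0,0,0.025,0,0,0,0],[0,0,0.026,0,0,0,0],[0,0,0,0,0,0,0.2]]' 20
python3 -m inch '[[0,0,0,0,0,0,0.3],[0,0,0,0,0,0,0.35],[0,0,0,0,0,0,0.4],[0,0,0,0,0,0,0.4],[0,0,0,0,0,0,0.4]]'
cat > st.py <<'E'
from workcell import telemetry
import numpy as np
s=telemetry.observe(); p,f,m,r=(np.array(s[k]) for k in('position','force','moment','tool_rot'))
y=r[2]; tx=np.array([np.cos(y),np.sin(y)]); ty=np.array([np.sin(y),-np.cos(y)])
print('t',round(s['clock'],2),'p',np.round(p,4),'yaw',round(y,4),'Ftool',np.round([f[:2]@tx,f[:2]@ty,f[2]],2),'M',np.round(m,3),'w',round(s['grip_width'],4),'ff',round(float(s['finger_force']),1))
E
python3 st.py
```

```text
clock: 5.5
position: [0.4708, 0.2207, 0.0584]
tool_rot: [-3.141, -0.003, -2.922]
force: [-0.0, -0.8, 1.3]
grip_width: 0.0732
finger_force: 0.0
clock: 6.0
position: [0.4728, 0.2216, 0.0617]
tool_rot: [3.141, 0.002, -2.923]
force: [-1.5, -1.9, 6.8]
grip_width: 0.0509
finger_force: 4.8
t 6.0 p [0.4728 0.2216 0.0617] yaw -2.9225 Ftool [ 1.89 -1.48  6.78] M [-0.247  0.142  0.051] w 0.0509 ff 4.8
```

```bash
python3 -m inch '[[0,0,-0.002,0,0,0,0.42],[0,0,-0.001,0,0,0,0.46],[0,0,0,0,0,0,0.5],[0,0,0,0,0,0,0.55],[0,0,0,0,0,0,0.55]]' 20; python3 st.py
```

```text
clock: 6.5
position: [0.4727, 0.2208, 0.0642]
tool_rot: [-3.141, 0.001, -2.923]
force: [-1.5, -6.9, 12.6]
grip_width: 0.0434
finger_force: 18.5
t 6.5 p [0.4727 0.2208 0.0642] yaw -2.9231 Ftool [ 2.95 -6.37 12.63] M [-1.272  0.28   0.118] w 0.0434 ff 18.5
```

Width 43.4 mm: both tabs are fully in. Relieve the side and vertical loads before turning.

```bash
python3 -m inch '[[0,-0.0005,-0.002,0,0,0,0.55],[0,-0.0005,0,0,0,0,0.55],[0,0,0,0,0,0,0.55],[0,0,0,0,0,0,0.55]]'; python3 st.py
```

```text
clock: 6.9
position: [0.4725, 0.2206, 0.0652]
tool_rot: [3.141, 0.0, -2.922]
force: [5.3, 2.7, -15.0]
grip_width: 0.042
finger_force: 32.0
t 6.9 p [0.4725 0.2206 0.0652] yaw -2.9223 Ftool [ -5.72   1.45 -14.96] M [ 0.468 -1.019  0.006] w 0.042 ff 32.0
```

```bash
python3 -m inch '[[-0.0003,0,0.001,0,0,0,0.52],[0,0,0,0,0,0,0.52],[0,0,0,0,0,0,0.52]]' 20; python3 st.py; python3 -m inch '[[0,0,0,0,0,0,0.52],[0,0,0,0,0,0,0.52]]' >/dev/null; python3 st.py
```

```text
clock: 7.2
position: [0.4727, 0.2206, 0.0649]
tool_rot: [3.141, 0.0, -2.922]
force: [-1.4, 1.0, 6.5]
grip_width: 0.0416
finger_force: 37.6
t 7.2 p [0.4727 0.2206 0.0649] yaw -2.9224 Ftool [1.14 1.27 6.5 ] M [-0.038  0.353 -0.006] w 0.0416 ff 37.6
t 7.4 p [0.4727 0.2206 0.0649] yaw -2.9224 Ftool [1.51 0.15 5.55] M [-0.04   0.284  0.036] w 0.0418 ff 37.6
```

```bash
python3 -m inch '[[0,0,0,0,0,0.03,0.52],[0,0,0,0,0,0.03,0.52],[0,0,0,0,0,0.03,0.52],[0,0,0,0,0,0,0.52]]' >/dev/null; python3 st.py;  python3 -m inch '[[0,0,0,0,0,0.04,0.52],[0,0,0,0,0,0.04,0.52],[0,0,0,0,0,0.04,0.52],[0,0,0,0,0,0.04,0.52],[0,0,0,0,0,0,0.52]]' >/dev/null; python3 st.py
```

```text
t 7.8 p [0.4727 0.2205 0.0649] yaw -3.0136 Ftool [1.39 0.29 6.41] M [-0.29   0.293 -0.002] w 0.042 ff 37.6
t 8.3 p [0.4727 0.2203 0.065 ] yaw 3.1091 Ftool [ 1.27 -2.05  8.6 ] M [-0.52   0.38  -0.044] w 0.042 ff 37.8
```

```bash
python3 -m inch '[[0,0,0,0,0,0.04,0.52],[0,0,0,0,0,0.04,0.52],[0,0,0,0,0,0.04,0.52],[0,0,0,0,0,0.04,0.52],[0,0,0,0,0,0,0.52]]' >/dev/null; python3 st.py;  python3 -m inch '[[0,0,0,0,0,0.04,0.52],[0,0,0,0,0,0.04,0.52],[0,0,0,0,0,0.04,0.52],[0,0,0,0,0,0.02,0.52],[0,0,0,0,0,0,0.52]]' >/dev/null; python3 st.py;python3 -m inch '[[0,0,0,0,0,0,0.52],[0,0,0,0,0,0,0.52]]' >/dev/null; python3 st.py
python3 look.py w3.png; python3 tabs.py w3.png | head -4
```

```text
t 8.8 p [0.4726 0.2202 0.0649] yaw 2.9489 Ftool [ 0.49 -3.71  9.33] M [-0.773  0.357 -0.008] w 0.0414 ff 38.0
t 9.3 p [0.4726 0.22   0.0649] yaw 2.8096 Ftool [ 0.18 -3.72  8.13] M [-0.934  0.383 -0.042] w 0.0415 ff 38.1
t 9.5 p [0.4726 0.22   0.0649] yaw 2.8102 Ftool [ 0.97 -4.    8.52] M [-0.999  0.406 -0.051] w 0.0422 ff 38.1
[0.4726 0.22   0.0649] [-3.141 -0.     2.81 ] [-0.7   0.62  0.2   2.   -0.23  0.54  0.9 ] 9.55
dial_top 0.69 [276.7 293.6] [0.4732 0.2209 0.082 ]
start_top 0.56 [110.7 370.9] [0.4974 0.121  0.066 ]
dial_axis 0.8 [275.  256.7] [0.4717 0.2205 0.048 ]
orange
 ([226, 250, 20, 64, 959], [234.7, 282.1], [0.4603, 0.2071, 0.086])
 ([308, 250, 21, 64, 980], [318.3, 281.8], [0.4713, 0.2395, 0.086])
green
```

View pics/w3.png

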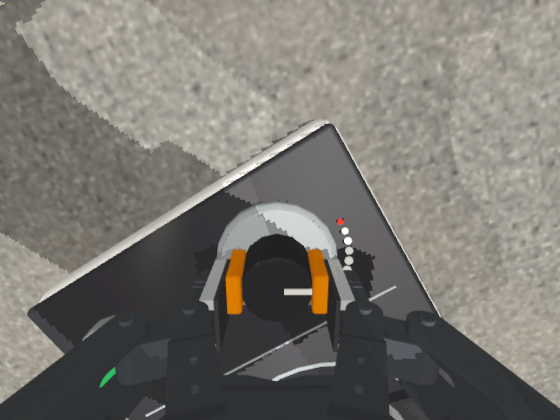

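The dial has turned with the fingers: both tabs (235,282) and (318,282) are pressed by the pads, about 0.55 rad. I'll step finely from here, with a moment check between the typed moves.

```bash
cat > chk.py <<'E'
from workcell import telemetry
import numpy as np, sys
s=telemetry.observe(); m=s['moment'][2]; f=s['force']
print(round(s['clock'],2),'ang',round(3.3608-s['tool_rot'][2],4),'Mz',round(m,3),'F',np.round(f,1),'w',round(s['grip_width'],4))
sys.exit(0 if abs(m+0.03)<0.1 else 1)
E
python3 -m inch '[[0,-0.0002,-0.0004,0,0,0.03,0.52],[0,0,0,0,0,0.03,0.52],[0,0,0,0,0,0.03,0.52],[0,0,0,0,0,0.03,0.52],[0,0,0,0,0,0,0.52]]' >/dev/null; python3 chk.py && 
python3 -m inch '[[0,0,0,0,0,0.015,0.52],[0,0,0,0,0,0,0.52]]' >/dev/null && python3 chk.py && 
python3 -m inch '[[0,0,0,0,0,0.015,0.52],[0,0,0,0,0,0,0.52]]' >/dev/null && python3 chk.py && 
python3 -m inch '[[0,0,0,0,0,0.015,0.52],[0,0,0,0,0,0,0.52]]' >/dev/null && python3 chk.py && 
python3 -m inch '[[0,0,0,0,0,0.015,0.52],[0,0,0,0,0,0,0.52]]' >/dev/null && python3 chk.py && 
python3 -m inch '[[0,0,0,0,0,0.015,0.52],[0,0,0,0,0,0,0.52]]' >/dev/null && python3 chk.py && 
python3 -m inch '[[0,0,0,0,0,0.015,0.52],[0,0,0,0,0,0,0.52]]' >/dev/null && python3 chk.py
```

```text
10.3 ang 0.6727 Mz -0.041 F [-1.  -4.7  7. ] w 0.042
10.5 ang 0.6871 Mz 0.03 F [-1.6 -4.6  7.2] w 0.0422
10.7 ang 0.7021 Mz 0.055 F [-1.2 -4.7  6.9] w 0.0417
10.9 ang 0.7171 Mz 0.055 F [-1.4 -5.4  7.5] w 0.0419
11.1 ang 0.7322 Mz 0.008 F [-2.1 -5.5  6.9] w 0.042
11.3 ang 0.747 Mz -0.038 F [-2.  -4.8  8.4] w 0.0421
11.5 ang 0.7621 Mz 0.045 F [-0.8 -5.9  8.7] w 0.0416
```

```bash
sed -i 's/abs(m+0.03)<0.1/abs(m)<0.095/' chk.py
python3 -m inch '[[0,0,0,0,0,0.012,0.52],[0,0,0,0,0,0,0.52]]' >/dev/null && python3 chk.py && 
python3 -m inch '[[0,0,0,0,0,0.012,0.52],[0,0,0,0,0,0,0.52]]' >/dev/null && python3 chk.py && 
python3 -m inch '[[0,0,0,0,0,0.012,0.52],[0,0,0,0,0,0,0.52]]' >/dev/null && python3 chk.py && 
python3 -m inch '[[0,0,0,0,0,0.012,0.52],[0,0,0,0,0,0,0.52]]' >/dev/null && python3 chk.py && 
python3 -m inch '[[0,0,0,0,0,0.012,0.52],[0,0,0,0,0,0,0.52]]' >/dev/null && python3 chk.py && 
python3 -m inch '[[0,0,0,0,0,0.012,0.52],[0,0,0,0,0,0,0.52]]' >/dev/null && python3 chk.py && 
python3 -m inch '[[0,0,0,0,0,0.012,0.52],[0,0,0,0,0,0,0.52]]' >/dev/null && python3 chk.py && 
python3 -m inch '[[0,0,0,0,0,0.012,0.52],[0,0,0,0,0,0,0.52]]' >/dev/null && python3 chk.py && 
python3 -m inch '[[0,0,0,0,0,0.012,0.52],[0,0,0,0,0,0,0.52]]' >/dev/null && python3 chk.py && 
python3 -m inch '[[0,0,0,0,0,0.012,0.52],[0,0,0,0,0,0,0.52]]' >/dev/null && python3 chk.py
```

```text
11.7 ang 0.774 Mz 0.089 F [-1.9 -5.7  7.8] w 0.0417
11.9 ang 0.786 Mz 0.05 F [-2.1 -4.9  8.8] w 0.0419
12.1 ang 0.798 Mz 0.07 F [-1.  -6.4  7.9] w 0.0418
12.3 ang 0.81 Mz 0.075 F [-2.3 -5.7  7.7] w 0.0421
12.5 ang 0.822 Mz 0.083 F [-2.3 -5.3  9.2] w 0.0417
12.7 ang 0.8341 Mz 0.024 F [-2.5 -6.8  7.4] w 0.042
12.9 ang 0.846 Mz 0.073 F [-2.6 -5.9  9.1] w 0.0416
13.1 ang 0.8579 Mz 0.134 F [-2.3 -5.3  8.6] w 0.0419
```

```bash
for i in 1; do python3 -m inch '[[0,0,0,0,0,0,0.52]]' >/dev/null; python3 chk.py; python3 -m inch '[[0,0,0,0,0,0,0.52]]' >/dev/null; python3 chk.py; python3 -m inch '[[0,0,0,0,0,0,0.52]]' >/dev/null; python3 chk.py;python3 -m inch '[[0,0,0,0,0,0,0.52]]' >/dev/null; python3 chk.py; done
```

```text
13.2 ang 0.8576 Mz 0.06 F [-1.8 -5.4  8.5] w 0.0418
13.3 ang 0.8575 Mz 0.09 F [-1.9 -5.8  6.4] w 0.0418
13.4 ang 0.8576 Mz 0.072 F [-2.4 -5.4  8.3] w 0.0418
13.5 ang 0.8576 Mz 0.105 F [-2.7 -5.   7.3] w 0.0418
```

```bash
sed -i 's/abs(m)<0.095/m<0.135/' chk.py
python3 -m inch '[[0,0,0,0,0,0.012,0.52],[0,0,0,0,0,0,0.52]]' >/dev/null && python3 chk.py && 
python3 -m inch '[[0,0,0,0,0,0.012,0.52],[0,0,0,0,0,0,0.52]]' >/dev/null && python3 chk.py && 
python3 -m inch '[[0,0,0,0,0,0.012,0.52],[0,0,0,0,0,0,0.52]]' >/dev/null && python3 chk.py && 
python3 -m inch '[[0,0,0,0,0,0.012,0.52],[0,0,0,0,0,0,0.52]]' >/dev/null && python3 chk.py && 
python3 -m inch '[[0,0,0,0,0,0.012,0.52],[0,0,0,0,0,0,0.52]]' >/dev/null && python3 chk.py && 
python3 -m inch '[[0,0,0,0,0,0.012,0.52],[0,0,0,0,0,0,0.52]]' >/dev/null && python3 chk.py && 
python3 -m inch '[[0,0,0,0,0,0.012,0.52],[0,0,0,0,0,0,0.52]]' >/dev/null && python3 chk.py && 
python3 -m inch '[[0,0,0,0,0,0.012,0.52],[0,0,0,0,0,0,0.52]]' >/dev/null && python3 chk.py && 
python3 -m inch '[[0,0,0,0,0,0.012,0.52],[0,0,0,0,0,0,0.52]]' >/dev/null && python3 chk.py && 
python3 -m inch '[[0,0,0,0,0,0.012,0.52],[0,0,0,0,0,0,0.52]]' >/dev/null && python3 chk.py
```

```text
13.7 ang 0.8699 Mz 0.144 F [-1.7 -5.2  8.8] w 0.042
```

```bash
python3 -m inch '[[0,0,0,0,0,0,0.52]]' >/dev/null; python3 chk.py; python3 -m inch '[[0,0,0,0,0,0,0.52]]' >/dev/null; python3 chk.py; python3 -m inch '[[0,0,0,0,0,0,0.52]]' >/dev/null; python3 chk.py;python3 -m inch '[[0,0,0,0,0,0,0.52]]' >/dev/null; python3 chk.py
```

```text
13.8 ang 0.8696 Mz 0.061 F [-2.5 -6.   8.7] w 0.042
13.9 ang 0.8695 Mz 0.159 F [-2.3 -5.8  9.4] w 0.042
14.0 ang 0.8695 Mz 0.127 F [-1.8 -5.1  8. ] w 0.0415
14.1 ang 0.8695 Mz 0.082 F [-3.2 -6.4  9.8] w 0.042
```

```bash
python3 -m inch '[[0,0,0,0,0,0.01,0.52],[0,0,0,0,0,0,0.52]]' >/dev/null; python3 chk.py; python3 -m inch '[[0,0,0,0,0,0,0.52]]' >/dev/null; python3 chk.py; python3 -m inch '[[0,0,0,0,0,0,0.52]]' >/dev/null; python3 chk.py;python3 -m inch '[[0,0,0,0,0,0,0.52]]' >/dev/null; python3 chk.py
```

```text
14.3 ang 0.8798 Mz 0.18 F [-2.6 -6.2  8.7] w 0.0422
14.4 ang 0.8796 Mz 0.183 F [-3.5 -6.8  9.2] w 0.0418
14.5 ang 0.8795 Mz 0.19 F [-2.9 -6.   7.8] w 0.042
14.6 ang 0.8795 Mz 0.15 F [-2.3 -5.6  9. ] w 0.0419
```

```bash
python3 -m inch '[[0,0,0,0,0,0.007,0.52],[0,0,0,0,0,0,0.52]]' >/dev/null; python3 chk.py; python3 -m inch '[[0,0,0,0,0,0,0.52]]' >/dev/null; python3 chk.py; python3 -m inch '[[0,0,0,0,0,0,0.52]]' >/dev/null; python3 chk.py;python3 -m inch '[[0,0,0,0,0,0,0.52]]' >/dev/null; python3 chk.py
```

```text
14.8 ang 0.8867 Mz 0.186 F [-2.3 -5.2  8.6] w 0.0418
14.9 ang 0.8865 Mz 0.103 F [-2.4 -5.7  8.1] w 0.0415
15.0 ang 0.8864 Mz 0.157 F [-3.9 -6.3  8.5] w 0.042
15.1 ang 0.8864 Mz 0.152 F [-2.3 -6.1  8.4] w 0.0417
```

```bash
sed -i "s/'w',/'j7',round(s['joint_efforts'][6],3),'w',/" chk.py; python3 chk.py
python3 -m inch '[[0,0,0,0,0,0.007,0.52],[0,0,0,0,0,0,0.52]]' >/dev/null; python3 chk.py; python3 -m inch '[[0,0,0,0,0,0,0.52]]' >/dev/null; python3 chk.py; python3 -m inch '[[0,0,0,0,0,0,0.52]]' >/dev/null; python3 chk.py;python3 -m inch '[[0,0,0,0,0,0,0.52]]' >/dev/null; python3 chk.py
```

```text
15.1 ang 0.8864 Mz 0.152 F [-2.3 -6.1  8.4] j7 -0.158 w 0.0417
15.3 ang 0.8937 Mz 0.218 F [-3.1 -6.2  8.5] j7 -0.307 w 0.0418
15.4 ang 0.8935 Mz 0.177 F [-2.6 -5.6  8.5] j7 -0.187 w 0.0417
15.5 ang 0.8934 Mz 0.218 F [-2.4 -6.   8.4] j7 -0.174 w 0.0417
15.6 ang 0.8935 Mz 0.195 F [-2.2 -7.   7.9] j7 -0.174 w 0.0421
```

```bash
python3 -m inch '[[0,0,0,0,0,0.008,0.52],[0,0,0,0,0,0,0.52]]' >/dev/null; python3 chk.py; python3 -m inch '[[0,0,0,0,0,0,0.52]]' >/dev/null; python3 chk.py; python3 -m inch '[[0,0,0,0,0,0,0.52]]' >/dev/null; python3 chk.py;python3 -m inch '[[0,0,0,0,0,0,0.52]]' >/dev/null; python3 chk.py; python3 -m inch '[[0,0,0,0,0,0,0.52]]' >/dev/null; python3 chk.py;python3 -m inch '[[0,0,0,0,0,0,0.52]]' >/dev/null; python3 chk.py
```

```text
15.8 ang 0.9016 Mz 0.187 F [-2.8 -6.3  8.4] j7 -0.34 w 0.042
15.9 ang 0.9014 Mz 0.214 F [-2.2 -5.7  8.3] j7 -0.203 w 0.042
16.0 ang 0.9015 Mz 0.203 F [-1.9 -6.5  8.4] j7 -0.188 w 0.0418
16.1 ang 0.9015 Mz 0.211 F [-2.6 -6.1  8.5] j7 -0.188 w 0.0417
16.2 ang 0.9015 Mz 0.177 F [-2.5 -5.9  8.7] j7 -0.187 w 0.042
16.3 ang 0.9014 Mz 0.204 F [-3.1 -6.2  8.9] j7 -0.187 w 0.0419
```

```bash
cat > cmp.py <<'E'
import sys
from h import *
if len(sys.argv)>2: save('wrist',sys.argv[2]); 
for fn in sys.argv[1:]:
    im=cv2.imread('pics/'+fn)[:,:,::-1].copy(); h=cv2.cvtColor(im,cv2.COLOR_RGB2HSV)
    m=cv2.inRange(h,(8,170,60),(22,255,255)); n,l,st,c=cv2.connectedComponentsWithStats(m)
    I=[i for i in range(1,n) if st[i][4]>100]; I.sort(key=lambda i:c[i][0])
    print(fn,[(st[i].tolist(),np.round(c[i],2).tolist()) for i in I], 'ang',np.round(np.arctan2(c[I[1]][1]-c[I[0]][1],c[I[1]][0]-c[I[0]][0]),4))
    w=(cv2.inRange(h,(0,0,170),(179,60,255))>0); ys,xs=np.nonzero(w[280:305,280:316]); print(' line',len(xs),np.round(np.polyfit(xs,ys+280,1),3) if len(xs)>5 else '')
E
python3 cmp.py w3.png w4.png
```

```text
w3.png [([225, 250, 21, 64, 1005], [234.77, 281.88]), ([307, 250, 22, 64, 1024], [318.39, 281.88])] ang 0.0
 line 168 [ -0.  291.5]
w4.png [([225, 250, 21, 65, 1008], [234.72, 282.42]), ([307, 250, 22, 64, 1033], [318.31, 281.8])] ang -0.0074
 line 155 [-2.60000e-02  2.92189e+02]
```

The dial lags the tool slightly and the moment has risen since about 0.86 rad, which means the stop is felt. If I'm wrong, the tabs will stay in when released, and I can re-pinch. Release and look.

```bash
python3 -m inch '[[0,0,0,0,0,0,0.45],[0,0,0,0,0,0,0.35],[0,0,0,0,0,0,0.2],[0,0,0,0,0,0,0.1],[0,0,0,0,0,0,0.1]]' >/dev/null; python3 chk.py; python3 cmp.py w4.png w5.png
```

```text
16.85 ang 0.9 Mz 0.002 F [ 0.1 -0.8 -0.1] j7 -0.006 w 0.0771
w4.png [([225, 250, 21, 65, 1008], [234.72, 282.42]), ([307, 250, 22, 64, 1033], [318.31, 281.8])] ang -0.0074
 line 155 [-2.60000e-02  2.92189e+02]
w5.png [([208, 253, 28, 65, 1329], [221.75, 285.07]), ([316, 248, 24, 65, 1216], [327.44, 280.41])] ang -0.0441
 line 151 [-4.9000e-02  2.9232e+02]
```

View pics/w5.png

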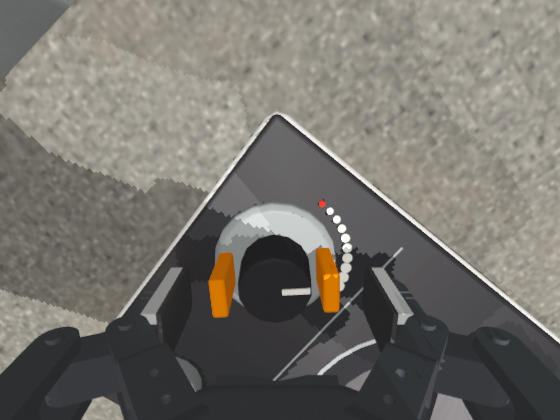

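The outer tab faces have gone from 104 px apart (pinched) to 132 px, a ratio of 1.27, so both tabs are fully out and locked (ratio for 54/44 mm is 1.23). The dial relaxed to about 0.86 rad. Lift, go over the button and close the fingers.

```bash
python3 -m inch '[[0,0,0,0,0,0,0.0],[0,0,-0.025,0,0,0,0],[0,0,-0.025,0,0,0,0],[0,0,-0.025,0,0,0,0],[0,0,-0.015,0,0,0,0]]' >/dev/null
python3 -m inch '[[-0.020,-0.016,0,0,0,0,0],[-0.020,-0.016,0,0,0,0,0],[-0.020,-0.016,0,0,0,0,0.5],[-0.018,-0.015,0,0,0,0,1],[0,0,0,0,0,0,1]]'
python3 -m inch '[[0,0,0,0,0,0,1],[0,0,0,0,0,0,1],[0,0,0,0,0,0,1]]'; python3 look.py w6.png; python3 tabs.py w6.png | head -7
```

```text
clock: 17.9
position: [0.4941, 0.1191, 0.155]
tool_rot: [-3.141, 0.001, 2.457]
force: [-0.1, -0.2, 0.5]
grip_width: 0.0439
finger_force: 0.0
clock: 18.2
position: [0.4934, 0.1231, 0.1546]
tool_rot: [3.142, -0.0, 2.462]
force: [0.0, 0.1, 0.4]
grip_width: 0.0001
finger_force: 0.0
[0.4933 0.123  0.1546] [-3.142 -0.     2.462] [-0.65  0.47  0.38  1.99 -0.26  0.72  0.78] 18.25
dial_top 0.93 [375.5 101.5] [0.4704 0.2209 0.082 ]
start_top 0.78 [279.2 217.5] [0.4959 0.1249 0.066 ]
dial_axis 0.72 [360.8 103.7] [0.4707 0.2198 0.048 ]
pot 0.92 [452.7 252.6] [0.6129 0.2122 0.048 ]
hotplate 0.96 [381.7 198.9] [0.5587 0.1964 0.    ]
orange
 ([400, 85, 25, 32, 450], [410.8, 101.1], [0.4831, 0.2361, 0.086])
 ([328, 90, 19, 30, 303], [335.6, 105.0], [0.4565, 0.1996, 0.086])
 ([522, 335, 38, 75, 1252], [542.1, 367.2], [0.7146, 0.21, 0.086])
green
 ([259, 202, 32, 33, 813], [274.9, 217.9], [0.4943, 0.1216, 0.066])
[0.4169 0.0598 0.048 ]
```

View pics/w6.png

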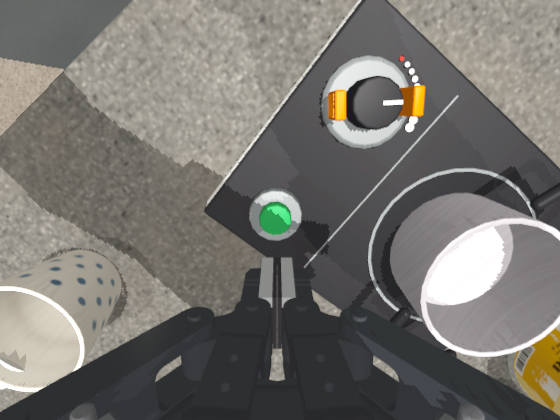

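Button centre at (275,218), in line with the shut fingers (277); the dial's tabs are still out. Descend and press.

```bash
python3 -m inch '[[0,0,0.025,0,0,0,1],[0,0,0.025,0,0,0,1],[0,0,0.025,0,0,0,1],[0,0,0.008,0,0,0,1],[0,0,0,0,0,0,1]]'
python3 -m inch '[[0,0,0.003,0,0,0,1],[0,0,0.003,0,0,0,1],[0,0,0.003,0,0,0,1],[0,0,0,0,0,0,1]]'
```

```text
clock: 19.0
position: [0.4931, 0.1219, 0.0711]
tool_rot: [-3.14, -0.001, 2.461]
force: [-0.9, -0.3, 0.6]
grip_width: 0.0001
finger_force: 0.0
clock: 19.4
position: [0.4942, 0.1223, 0.0638]
tool_rot: [3.14, 0.001, 2.461]
force: [-3.7, -1.1, 21.5]
grip_width: -0.0002
finger_force: 10.7
```

```bash
python3 -m inch '[[0,0,0.001,0,0,0,1],[0,0,0,0,0,0,1]]'; python3 -m inch '[[0,0,-0.004,0,0,0,1],[0,0,-0.01,0,0,0,1],[0,0,-0.02,0,0,0,1],[0,0,-0.03,0,0,0,1],[0,0,-0.03,0,0,0,1]]'; python3 -m inch '[[0,0,0,0,0,0,1],[0,0,0,0,0,0,1]]'; python3 look.py w7.png; python3 tabs.py w7.png | head -7
```

```text
clock: 19.6
position: [0.4943, 0.1223, 0.0634]
tool_rot: [3.139, 0.001, 2.46]
force: [-7.7, -3.0, 39.5]
grip_width: -0.0001
finger_force: 19.5
clock: 20.1
position: [0.4932, 0.1221, 0.1571]
tool_rot: [-3.141, -0.0, 2.461]
force: [-0.0, -0.0, 0.5]
grip_width: -0.0001
finger_force: 0.0
clock: 20.3
position: [0.4937, 0.1226, 0.1565]
tool_rot: [3.14, 0.0, 2.461]
force: [-0.5, 0.2, -0.1]
grip_width: 0.0002
finger_force: 0.0
[0.4933 0.1224 0.1557] [ 3.141 -0.     2.461] [-0.65  0.47  0.39  1.99 -0.26  0.73  0.79] 20.35
dial_top 0.9 [378.5 102.7] [0.4724 0.2217 0.082 ]
start_top 0.7 [276.8 215.5] [0.4938 0.1237 0.066 ]
start_top 0.42 [376.1 104.5] [0.4751 0.2236 0.066 ]
dial_axis 0.69 [360.1 102.8] [0.4701 0.2194 0.048 ]
pot 0.68 [448.7 250.3] [0.6099 0.2102 0.048 ]
hotplate 0.83 [381.4 197.7] [0.558  0.1963 0.    ]
orange
 ([399, 84, 25, 31, 451], [409.9, 99.9], [0.482, 0.2358, 0.086])
 ([328, 89, 18, 30, 315], [334.7, 103.9], [0.4554, 0.1992, 0.086])
 ([521, 331, 39, 76, 1320], [541.4, 363.9], [0.7114, 0.2105, 0.086])
green
 ([260, 201, 31, 32, 799], [275.0, 216.3], [0.4931, 0.122, 0.066])
[0.4165 0.0592 0.048 ]
```

View pics/w7.png

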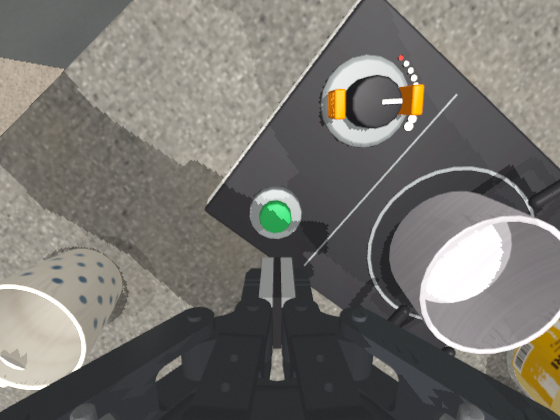

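The force was high at z 0.0634, which is above the nominal 0.060. I'll press again step by step to check the full 6 mm was travelled rather than the tips landing on the collar.

```bash
python3 -m inch '[[0,0,0.025,0,0,0,1],[0,0,0.025,0,0,0,1],[0,0,0.025,0,0,0,1],[0,0,0.008,0,0,0,1],[0,0,0,0,0,0,1]]' | grep -E 'pos|force:'
for k in 1; do python3 st.py; python3 -m inch '[[0,0,0.0015,0,0,0,1],[0,0,0,0,0,0,1]]'>/dev/null;  python3 st.py; python3 -m inch '[[0,0,0.0015,0,0,0,1],[0,0,0,0,0,0,1]]'>/dev/null;  python3 st.py; python3 -m inch '[[0,0,0.0015,0,0,0,1],[0,0,0,0,0,0,1]]'>/dev/null;  python3 st.py; python3 -m inch '[[0,0,0.0015,0,0,0,1],[0,0,0,0,0,0,1]]'>/dev/null;  python3 st.py;  python3 -m inch '[[0,0,0.0015,0,0,0,1],[0,0,0,0,0,0,1]]'>/dev/null;  python3 st.py; done
```

```text
position: [0.493, 0.1218, 0.0719]
force: [-0.2, 0.5, 0.6]
finger_force: 0.0
t 21.1 p [0.493  0.1218 0.0719] yaw 2.4604 Ftool [0.47 0.24 0.57] M [ 0.008 -0.007  0.034] w 0.0004 ff 0.0
t 21.3 p [0.494  0.1223 0.072 ] yaw 2.4608 Ftool [-0.57 -0.71  0.3 ] M [-0.023 -0.011  0.071] w 0.0 ff 0.0
t 21.5 p [0.4938 0.1224 0.0701] yaw 2.4609 Ftool [-0.38  0.88  1.4 ] M [ 0.157 -0.062 -0.036] w -0.0001 ff 0.7
t 21.7 p [0.4938 0.1223 0.0683] yaw 2.4608 Ftool [-0.41  2.26  3.3 ] M [ 0.27  -0.131  0.042] w -0.0004 ff 1.2
t 21.9 p [0.4938 0.1223 0.0667] yaw 2.4608 Ftool [-0.52  2.34  3.34] M [ 0.42  -0.311 -0.053] w 0.0002 ff 1.6
t 22.1 p [0.4937 0.1223 0.0651] yaw 2.4608 Ftool [0.27 2.98 4.63] M [ 0.527 -0.406  0.018] w -0.0001 ff 2.1
```

Contact began at about 0.070, with spring-like force to 4.6 N at 0.0651 and the hard stop at about 0.0635. That is the full 6 mm, so the first press was complete. Retreat and verify.

```bash
python3 -m inch '[[0,0,0.001,0,0,0,1],[0,0,0.0005,0,0,0,1]]'|grep -E 'pos|force'; python3 -m inch '[[0,0,-0.005,0,0,0,1],[0,0,-0.02,0,0,0,1],[0,0,-0.03,0,0,0,1],[0,0,-0.03,0,0,0,1],[0,0,-0.005,0,0,0,1]]' >/dev/null; python3 -m inch '[[0,0,0,0,0,0,1],[0,0,0,0,0,0,1],[0,0,0,0,0,0,1]]'; python3 look.py w8.png|head -3; python3 tabs.py w8.png | head -6; python3 -c "from workcell import bot; print(bot.job_done())"
```

```text
position: [0.4938, 0.1223, 0.0639]
force: [-0.7, 2.4, 18.0]
finger_force: 8.6
clock: 23.1
position: [0.4929, 0.1219, 0.1526]
tool_rot: [-3.14, -0.001, 2.461]
force: [0.0, -0.7, 0.0]
grip_width: 0.0004
finger_force: 0.0
[0.493  0.1219 0.1527] [-3.140e+00 -1.000e-03  2.461e+00] [-0.65  0.48  0.39  1.99 -0.27  0.72  0.79] 23.15
dial_top 0.58 [381.7 101.2] [0.472  0.2224 0.082 ]
start_top 0.81 [277.2 218.8] [0.4948 0.1224 0.066 ]
orange
 ([402, 84, 27, 32, 476], [414.2, 100.3], [0.4837, 0.2372, 0.086])
 ([331, 89, 18, 31, 324], [337.7, 104.7], [0.4569, 0.2002, 0.086])
 ([526, 336, 34, 75, 1191], [544.7, 369.0], [0.7156, 0.2102, 0.086])
green
 ([261, 202, 32, 33, 824], [276.7, 218.3], [0.4949, 0.1224, 0.066])
the job is handed in; nothing more can be done
None
```

The job is handed in at about 23 s of the 64 s: the dial looks locked at its end stop near 0.86 rad with both tabs out, the start button was pressed fully twice (a second time to check its travel) and came back up, and I saw no shift of the pot; the judge's verdict was not shown.

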